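# Reset the stop jig with the matching setup block

## Robot

A 6-joint arm with a two-finger parallel gripper is mounted at the origin on a cart in front of the work surface, level with it; the furniture and walls round the work are solid. World frame = base frame: x ahead of the robot, y to its left, z up, the work surface at z = 0. Lengths are in m, angles in rad, forces in N, time in s.
With the tool pointing down it reaches from about 0.325 to 0.775 m from the base axis. Payload 5.5 kg.
Tool frame: the origin (TCP) lies at the very end of the fingers, on their centre line; the grasp point (between the pads) lies 19 mm behind it; z points along the fingers, y is the line along which they close (so a half turn about z gives the same grasp; the last joint's range is limited). The gripper opens to 85 mm and grips with 20 to 120 N. Pads are 22 mm wide; open, the fingers measure 114 mm over their backs; the gripper's body (76 mm by 85 mm) begins 54 mm behind the grasp point. The pads swing forward as they close: fully open they stand 13 mm farther back than shut.
Start: joints at [-0.057, 0.091, 1.231, -0, 1.82, -0.057], TCP at [0.6, -0, 0.21] pointing down, gripper open.
Joint ranges: [-2.87, 2.87], [-0.86, 2.18], [0.17, 2.46], [-1.51, 4.65], [0.06, 2.69], [-2.65, 2.65]. Speed limits (rad/s): [2.57, 2.57, 3.01, 3.14, 3.14, 3.14].

## Interface

Orientations are given as [roll, pitch, yaw] about the fixed x, y, z axes, in that order (R = Rz(yaw) Ry(pitch) Rx(roll)).
In Python, from workcell import state, get_image, hand_in, look_for, trace, pinpoint gives the robot as it stands. The module is installed in compiled form; this text tells all that it offers.
- The arm moves only by the tool move_arm, never from a script. Its argument "rows" is a list of rows, each a list of 2 entries, a list of its own where there are three numbers: the shift along the tool's x, y, z in m, then the turn, a rotation vector about the tool's x, y, z in degrees. A call has 1 to 12 rows; each row is the pose to reach, as a shift and turn from the pose commanded when the call began, along the tool's axes at that moment; what a row does not reach only later rows make up. A row lasts 1/12 s, in which the tool goes at most 41.7 mm and 7.16 degrees, less where a joint would pass 70% of its speed; a pose out of reach is approached as far as the arm can. A call with a gripper value outside its range is refused whole. "grip" is the opening, from 0 (shut) to 1 (fully open), set as the call begins (left out, the last holds). The fingers move at their own pace and stop on an object; the grip force is fixed at half the most. Time passes only in rows, so rows that repeat a pose let the fingers close. It gives the time, the measured TCP pose, the force, the opening and the grip force at its end, in the units of the state.
- state(): the state, without advancing time (a new reading comes with each control period).
- get_image(name): name is "scene" or "side" or "wrist"; returns a dict with "color" (400x640x3 uint8, red, green, blue), "camera_matrix" (3x3 intrinsics, pixels), "k1" (the pictures are not rectified: a ray, as slopes to the right and down, at radius r is drawn at 1 + k1 r^2 times it, then the intrinsics apply), "R" (3x3) and "t" (3): a world point X has camera coordinates R X + t. Camera axes: x right, y down, z forward; pixel columns grow to the right and rows downward; lengths in m; the calibration is good to about 2 mm. A picture is of the moment at which its call begins. There is no depth.
- hand_in(): hands the job in; it is judged then, once.
Trained networks look in a picture, given as the dict that the camera call returned (one of the last four; its "shot" number tells which), for a name from the list of things; names that differ only in an ending like _2 or _b are one class to them, and where a whole thing is asked for, a point or a joint stands for the part that bears it (a point fixed in the world has none). Each returns a list of dicts, best first, with "score" (0 to 1); they miss things now and then, are a little off and sometimes report something else, mostly with a low value. They report only what shows in the picture. A call takes as long as a camera call. They do not tell look-alikes from the thing itself.
- look_for(name, picture): "xyz" ([x, y, z] in m, in world coordinates, good to about 4 mm: the middle of the surface that is visible of it).
- trace(name, picture): "mask" (400x640 bool, what is visible of it).
- pinpoint(name, picture): "xyz" ([x, y, z] in m, in world coordinates, good to about 4 mm: a listed point, or the origin of a listed thing).
The state is a dict: "time": time; "qpos": joint angles; "qd": joint speeds; "tau": joint torques, N m; "tool_pos": TCP position; "tool_rot": TCP orientation; "contact_force": force on the tool from outside, world axes, zero at the start; "torque": the same for the moment, N m; "width": opening from 0.0 (shut) to 1.0 (fully open); "grasp_force": force on a finger pad.
Only numpy, scipy, OpenCV 4.12 (cv2) and the standard library are available. Lean on these libraries where they do the work, as an engineer would, in place of code of your own. Each camera call takes 0.05 s, during which the arm holds its last target. There are 200 camera calls.

## Task

Set the stop jig for the next job: take the old block out of it and lay it flat on the bench clear of the jig, then choose the one spare wooden block that is as long as the distance from the fixed stop to the red clip, lay it lengthwise in the middle of the channel in its place, and slide the fence up so that the block sits snug and square between stop and fence. Leave the other two spare blocks and everything else on the bench where they are, and let go of everything.

Things in the scene. Friction and masses are not known exactly. Their poses are not given: they have to be found in the camera images.
- jig: stop jig, fixed: plywood base 315 x 140 x 12 mm with a fixed stop and a sliding fence. Origin at bench height below the middle of the stop's inner face; x runs along the channel from stop to fence (roughly to the robot's left), y across it (towards the robot), z up. The base spans x -45 to +270, y -70 to +70 mm; blocks lie on it at z = 12 mm. Unlisted clutter lies beyond world x = 0.78 or y = 0.50 m
- stop_top (a point): middle of the top of the jig's fixed stop, a dark wooden block 28 mm thick (jig x), 90 wide, its top 48 mm above the bench; its inner face, against which blocks are set, lies 14 mm from this point towards the fence
- fence (a joint): position of the sliding fence in m: the clear gap between stop and fence is 0.090 + this value; range 0 to 0.085, growing away from the stop. It slides stiffly (3 N) and stays where left. Dark wood, 56 mm along the slide, 84 wide, top 41 mm above the bench; a thin dark pointer in line with its face reaches over the clips
- fence_post (a point): middle of the top of the fence's square orange grip post: 22 x 22 mm, 35 mm clear above the fence, its top 76 mm above the bench, its axis 34 mm behind the fence's face, sides parallel to the jig's x and y; push or pull the fence by it
- red_clip: red plastic marker clip fixed on the jig's base, 10 mm (along the jig's x) x 24 x 10 high, on the robot's side of the channel (57 mm from the middle, jig +y); origin at the centre of its underside. Its middle stands 100, 120 or 140 mm (jig x) from the stop's face; the three clips swap places from start to start. The red one marks the setting that is wanted now
- white_clip: white plastic marker clip fixed on the jig's base, 10 mm (along the jig's x) x 24 x 10 high, on the robot's side of the channel (57 mm from the middle, jig +y); origin at the centre of its underside. Its middle stands 100, 120 or 140 mm (jig x) from the stop's face; the three clips swap places from start to start. Not in use
- blue_clip: blue plastic marker clip fixed on the jig's base, 10 mm (along the jig's x) x 24 x 10 high, on the robot's side of the channel (57 mm from the middle, jig +y); origin at the centre of its underside. Its middle stands 100, 120 or 140 mm (jig x) from the stop's face; the three clips swap places from start to start. Not in use
- old_block: pale wooden bar, 85 mm long (x) x 40 wide (y) x 30 high (z), about 100 g, a dark dot near each end of its top; origin at the centre of its underside, z up. The block of the last job: starts in the jig, lying lengthwise in the channel next to the stop. Looks like the others except for its length
- block_100: pale wooden bar, 100 mm long (x) x 40 wide (y) x 30 high (z), about 120 g, a dark dot near each end of its top; origin at the centre of its underside, z up. Starts flat on the bench right of the jig; the three spare blocks swap places. Looks like the others except for its length
- block_120: pale wooden bar, 120 mm long (x) x 40 wide (y) x 30 high (z), about 140 g, a dark dot near each end of its top; origin at the centre of its underside, z up. Starts flat on the bench right of the jig; the three spare blocks swap places. Looks like the others except for its length
- block_140: pale wooden bar, 140 mm long (x) x 40 wide (y) x 30 high (z), about 160 g, a dark dot near each end of its top; origin at the centre of its underside, z up. Starts flat on the bench right of the jig; the three spare blocks swap places. Looks like the others except for its length
- spray_can: bystander: blue aerosol can, 65 mm across, 208 high, standing beyond the jig; origin at the centre of its underside
- small_tin: bystander: red tin, 66 mm across, 46 high; origin at the centre of its underside
- sanding_block: bystander: brown sanding block 63 (x) x 111 (y) x 32 mm; origin at the centre of its underside
- tape_measure: bystander: yellow tape measure 34 (x) x 80 (y) x 68 mm, standing; origin at the centre of its underside
Mind the look-alikes: they are no part of the job. Leave any purple look-alike of the block_140 alone.

How it is judged:
By the outcome, as a careful person would: the job done as asked, in the order asked, and still so for the second after the job is handed in, with the robot touching nothing.
It also fails if it takes over 67 s, if anything falls off the work surface, if the arm or the gripper's body presses on something with over 40 N, if the wrist force passes 120 N, or if a joint passes its speed limit or range.

## Working session

There is one attempt and no reset: what is moved stays moved. The work goes in short steps, Python scripts to look and compute and a tool call to move; the robot and the scene stay as the last step left them, time stands still between calls to the robot, and variables do not carry over. Pictures are saved under pics/ and viewed, at most 13 in all, crops included, and the job is handed in when it is done.

Besides the shell and the picture viewer there is one more tool, called by a JSON object that holds its "name" and its "arguments". move_arm: Moves the arm, as the interface text tells. Its arguments: {"type":"object","properties":{"rows":{"type":"array"},"grip":{"type":"number"}},"required":["rows"]}

```bash
mkdir -p pics; cat > h.py <<'E'
import numpy as np, cv2
from workcell import *
def ray(p,u,v):
    K=p["camera_matrix"];k=p["k1"]
    d=np.array([(u-K[0,2])/K[0,0],(v-K[1,2])/K[1,1]]);s=d.copy()
    for _ in range(20): s=d/(1+k*(s@s))
    R=np.array(p["R"]);c=-R.T@np.array(p["t"]);return c,R.T@np.array([s[0],s[1],1])
def onz(p,u,v,z):
    c,d=ray(p,u,v);return c+d*(z-c[2])/d[2]
def proj(p,X):
    K=p["camera_matrix"];c=np.array(p["R"])@np.array(X)+np.array(p["t"]);s=c[:2]/c[2];s=s*(1+p["k1"]*(s@s))
    return np.array([K[0,0]*s[0]+K[0,2],K[1,1]*s[1]+K[1,2]])
def save(p,n): cv2.imwrite("pics/"+n,p["color"][:,:,::-1])
E
python3 - <<'E'
from h import *
np.set_printoptions(precision=4,suppress=True)
for c in ["scene","side"]:
    p=get_image(c);save(p,c+"1.png");print(c,"cam",-np.array(p["R"]).T@np.array(p["t"]))
    for n in ["jig","stop_top","fence_post","red_clip","white_clip","blue_clip","old_block","block_100","block_120","block_140"]:
        print(n,[(np.round(r["xyz"],4),round(r["score"],2)) for r in pinpoint(n,p)[:4]])
p=get_image("wrist");save(p,"wrist1.png")
print(state())
E
```

```text
scene cam [-0.6495 -0.4117  0.6603]
jig [(array([ 0.5831,  0.0031, -0.0027]), 0.64), (array([0.5701, 0.1627, 0.0753]), 0.52)]
stop_top [(array([ 0.5777, -0.0139,  0.0494]), 0.79)]
fence_post [(array([0.5704, 0.1636, 0.073 ]), 0.8)]
red_clip [(array([0.5162, 0.1169, 0.0145]), 0.38)]
white_clip [(array([ 0.3839,  0.0196, -0.0008]), 0.5), (array([0.512 , 0.1368, 0.0126]), 0.42)]
blue_clip [(array([0.5131, 0.0965, 0.0083]), 0.58)]
old_block [(array([0.5775, 0.0412, 0.0128]), 0.73)]
block_100 [(array([ 0.3823,  0.1959, -0.0026]), 0.8), (array([ 0.4772, -0.1511, -0.002 ]), 0.79), (array([ 0.6225, -0.2423, -0.0044]), 0.6)]
block_120 [(array([ 0.3823,  0.1959, -0.0026]), 0.8), (array([ 0.4772, -0.1511, -0.002 ]), 0.79), (array([ 0.6225, -0.2423, -0.0044]), 0.6)]
block_140 [(array([ 0.3823,  0.1959, -0.0026]), 0.8), (array([ 0.4772, -0.1511, -0.002 ]), 0.79), (array([ 0.6225, -0.2423, -0.0044]), 0.6)]
side cam [-0.09    0.8358  0.9938]
jig [(array([0.5802, 0.0013, 0.0003]), 0.92)]
stop_top [(array([ 0.5825, -0.0159,  0.0457]), 0.61), (array([0.5156, 0.1388, 0.0072]), 0.48)]
fence_post [(array
[... 603 characters left out ...]
1), (array([0.3884, 0.1913, 0.0045]), 0.6)]
block_140 [(array([ 0.6232, -0.2435,  0.0009]), 0.97), (array([ 0.4733, -0.1414,  0.0041]), 0.9), (array([ 0.4424, -0.3234, -0.0001]), 0.81), (array([0.3884, 0.1913, 0.0045]), 0.6)]
{'time': 1.15, 'qpos': array([-0.0567,  0.0911,  1.2307, -0.    ,  1.8198, -0.0567]), 'qd': array([-0.0012,  0.0022, -0.0002, -0.0011,  0.0001, -0.0004]), 'tau': array([  0.0014, -45.8474, -41.8099,  -0.0001,   0.0009,   0.    ]), 'tool_pos': array([ 0.6   , -0.    ,  0.2101]), 'tool_rot': array([-3.1416,  0.    ,  1.5708]), 'contact_force': array([ 0.5787, -0.162 ,  0.0275]), 'torque': array([ 0.0159, -0.0506, -0.0183]), 'grasp_force': 0.0, 'width': 1.0001498867352474}
```

View pics/scene1.png

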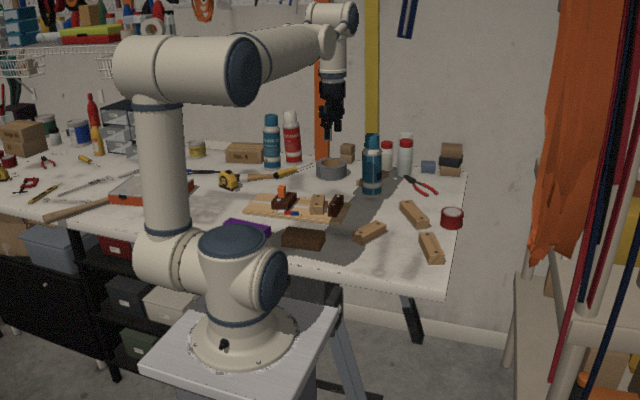

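View pics/side1.png

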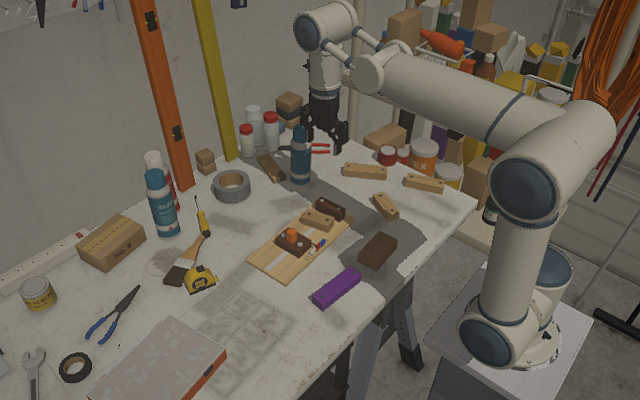

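The side picture shows blocks at px (364,172), (385,205) and (424,183), and the old block at (318,218). The clips run blue, red, white from the stop, so red is probably at 120.

```bash
cat >> h.py <<'E'
from scipy.optimize import minimize
def sil(p,x,y,a,L,z0,W=.04,H=.03):
    c,s=np.cos(a),np.sin(a)
    P=[proj(p,[x+c*i*L/2-s*j*W/2,y+s*i*L/2+c*j*W/2,z0+k*H]) for i in(-1,1) for j in(-1,1) for k in(0,1)]
    m=np.zeros((1600,2560),np.uint8);h=cv2.convexHull((np.float32(P)*4+1.5).round().astype(np.int32));cv2.fillConvexPoly(m,h,1)
    return cv2.resize(m.astype(np.float32),(640,400),interpolation=cv2.INTER_AREA)
def fit(obs,x,y,z0=0.,L=None,a0=range(0,180,30)):
    # obs: list of (picture, mask)
    def f(v):
        l=L or v[3]*.1; e=0
        for p,m in obs:
            s=sil(p,v[0]*.1,v[1]*.1,v[2],l,z0); e+=np.minimum(s,m).sum()/np.maximum(s,m).sum()
        return -e/len(obs)
    best=None
    for a in a0:
        v=[x*10,y*10,np.radians(a)]+([] if L else [1.2]); n=len(v)
        S=np.array([v]+[[v[i]+(d if i==k else 0) for i in range(n)] for k,d in enumerate([.1,.1,.2,.2][:n])])
        r=minimize(f,v,method="Nelder-Mead",options=dict(initial_simplex=S,maxiter=150,xatol=1e-3,fatol=1e-4))
        if best is None or r.fun<best.fun: best=r
    v=best.x; return dict(x=round(v[0]*.1,4),y=round(v[1]*.1,4),deg=round(np.degrees(v[2])%180,1),L=round((L or v[3]*.1),4),iou=round(-best.fun,3))
def near(name,p,xyz,r=15):
    u=proj(p,xyz);b=None
    for d in trace(name,p):
        ys,xs=np.nonzero(d["mask"])
        if len(xs) and np.hypot(xs.mean()-u[0],ys.mean()-u[1])<r: return d["mask"].astype(np.float32)
E
python3 - <<'E'
from h import *
S=get_image("scene");D=get_image("side")
for n,x,y in [("A",.6232,-.2435),("B",.4745,-.146),("C",.4424,-.3234)]:
    o=[]
    for p in (S,D):
        m=near("block_120",p,[x,y,.015])
        if m is not None:o.append((p,m)); print(n,p is D,int(m.sum()),fit([(p,m)],x,y))
    if len(o)==2: print(n,"both",fit(o,x,y))
m=near("old_block",D,[.576,.0405,.027])
if m is not None: print("old",fit([(D,m)],.576,.04,.012,.085))
E
```

```text
A False 479 {'x': np.float64(0.6198), 'y': np.float64(-0.2466), 'deg': np.float64(29.9), 'L': np.float64(0.1319), 'iou': np.float64(0.876)}
A True 614 {'x': np.float64(0.6234), 'y': np.float64(-0.2441), 'deg': np.float64(34.2), 'L': np.float64(0.136), 'iou': np.float64(0.927)}
A both {'x': np.float64(0.6218), 'y': np.float64(-0.2451), 'deg': np.float64(30.0), 'L': np.float64(0.1342), 'iou': np.float64(0.885)}
B False 539 {'x': np.float64(0.4761), 'y': np.float64(-0.1447), 'deg': np.float64(153.0), 'L': np.float64(0.0964), 'iou': np.float64(0.932)}
B True 504 {'x': np.float64(0.4729), 'y': np.float64(-0.1442), 'deg': np.float64(152.0), 'L': np.float64(0.0978), 'iou': np.float64(0.953)}
B both {'x': np.float64(0.4745), 'y': np.float64(-0.1453), 'deg': np.float64(153.2), 'L': np.float64(0.0964), 'iou': np.float64(0.936)}
C False 632 {'x': np.float64(0.4433), 'y': np.float64(-0.3212), 'deg': np.float64(20.1), 'L': np.float64(0.1172), 'iou': np.float64(0.944)}
C True 522 {'x': np.float64(0.4413), 'y': np.float64(-0.3187), 'deg': np.float64(20.5), 'L': np.float64(0.1138), 'iou': np.float64(0.899)}
C both {'x': np.float64(0.4427), 'y': np.float64(-0.3212), 'deg': np.float64(20.4), 'L': np.float64(0.1145), 'iou': np.float64(0.914)}
old {'x': np.float64(0.5755), 'y': np.float64(0.0463), 'deg': np.float64(15.3), 'L': 0.085, 'iou': np.float64(0.947)}
```

View pics/wrist1.png

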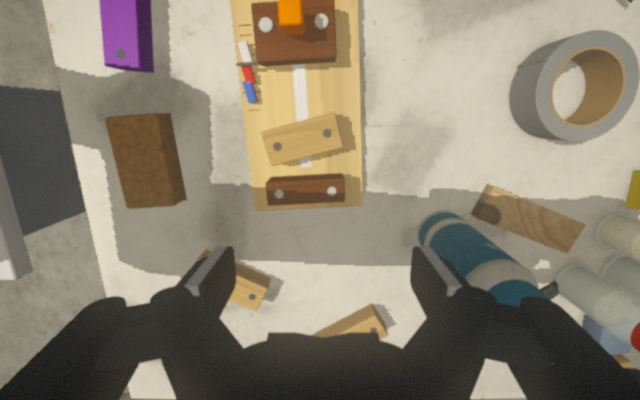

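The wrist picture shows the old block lying across the channel at (302,140), tilted, with the stop at (306,190) and the fence at (295,30). The clips run blue, red, white outward from the stop, so red is at 120, and C is the 120 block. I'll zoom in for an accurate jig and old block pose.

```bash
python3 - <<'E'
from h import *
np.set_printoptions(precision=4,suppress=True)
p=get_image("wrist");c=p["color"][0:220,225:375]
cv2.imwrite("pics/w1c.png",cv2.resize(c,None,fx=2.7,fy=2.7,interpolation=cv2.INTER_CUBIC)[:,:,::-1])
for n in ["jig","stop_top","fence_post","red_clip","blue_clip","white_clip","old_block"]:
    print(n,[(np.round(r["xyz"],4),round(r["score"],2)) for r in pinpoint(n,p)[:2]])
m=near("old_block",p,[.576,.046,.03],30)
if m is not None: print("old",fit([(p,m)],.576,.046,.012,.085))
m=near("stop_top",p,[.58,-.015,.03],40)
if m is not None: print("stop",m.sum(),fit([(p,m)],.58,-.015,.012,.09,[0]))
for n,u,v,z in [("stop in L",268,180,.048),("stop in R",344,176,.048),("stopdotL",279,194,.048),("stopdotR",332,191,.048),("baseL",254,209,.012),("baseR",363,207,.012),("baseL0",232,0,.012),("baseR0",359,0,.012),("post",290,12,.076)]:
    print(n,onz(p,u,v,z))
print(-np.array(p["R"]).T@np.array(p["t"]))
E
```

```text
jig [(array([0.5795, 0.0007, 0.0052]), 0.57)]
stop_top [(array([ 0.5817, -0.0179,  0.0463]), 0.79), (array([0.5153, 0.1346, 0.0123]), 0.34)]
fence_post [(array([0.5687, 0.1588, 0.0812]), 0.96)]
red_clip []
blue_clip [(array([0.5159, 0.092 , 0.0116]), 0.76)]
white_clip []
old_block [(array([0.5783, 0.046 , 0.0096]), 0.59)]
old {'x': np.float64(0.5766), 'y': np.float64(0.0459), 'deg': np.float64(14.7), 'L': 0.085, 'iou': np.float64(0.97)}
stop in L [0.5383 0.0011 0.048 ]
stop in R [0.6237 0.0055 0.048 ]
stopdotL [ 0.55   -0.0152  0.048 ]
stopdotR [ 0.6104 -0.0118  0.048 ]
baseL [ 0.5116 -0.0443  0.012 ]
baseR [ 0.6514 -0.0419  0.012 ]
baseL0 [0.5022 0.1921 0.012 ]
baseR0 [0.6393 0.1915 0.012 ]
post [0.5708 0.1604 0.076 ]
[0.5997 0.069  0.3736]
```

View pics/w1c.png

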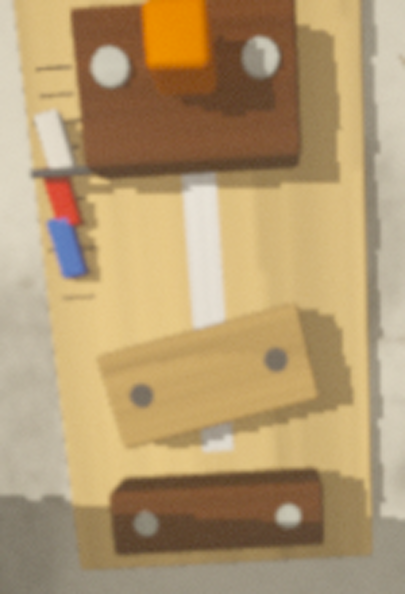

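Jig origin is about (0.5796, 0.0006) with its x-axis at 92.8°. The old block is at (0.5766, 0.046), lying at 14.7°. I'll grasp it with partly open fingers to clear the stop.

{"name": "move_arm", "arguments": {"rows": [[[0.048,-0.024,0.09],[0,0,75]],[[0.048,-0.024,0.09],[0,0,75]],[[0.048,-0.024,0.09],[0,0,75]],[[0.048,-0.024,0.09],[0,0,75]],[[0.048,-0.024,0.09],[0,0,75]],[[0.048,-0.024,0.09],[0,0,75]],[[0.048,-0.024,0.09],[0,0,75]],[[0.048,-0.024,0.09],[0,0,75]],[[0.048,-0.024,0.09],[0,0,75]],[[0.048,-0.024,0.09],[0,0,75]],[[0.048,-0.024,0.09],[0,0,75]],[[0.048,-0.024,0.09],[0,0,75]]], "grip": 0.62}}

```text
time: 3.1
tool_pos: [0.576, 0.048, 0.1201]
tool_rot: [-3.142, -0.0, 0.26]
contact_force: [0.5, -0.5, 0.6]
width: 0.625
grasp_force: 0.0
```

```bash
python3 - <<'E'
from h import *
np.set_printoptions(precision=4,suppress=True)
s=state();print(s["tool_pos"],s["tool_rot"],s["width"])
p=get_image("wrist");save(p,"w2.png")
E
```

```text
[0.576  0.048  0.1201] [-3.1416 -0.      0.2598] 0.6251297262399659
```

View pics/w2.png

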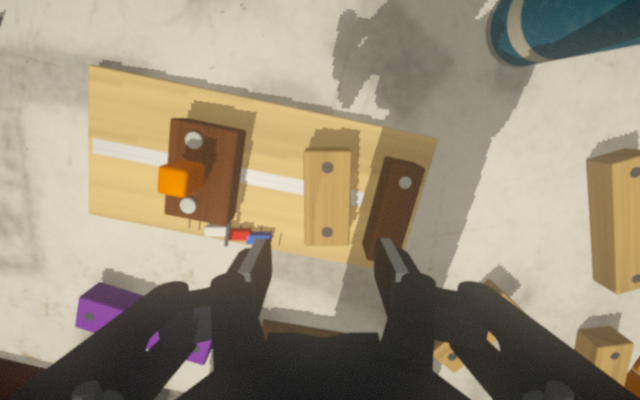

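Aligned: the block at px (327,197) is upright in the view, between the finger directions. I'll check centring numerically.

```bash
python3 - <<'E'
from h import *
np.set_printoptions(precision=4,suppress=True)
p=get_image("wrist")
m=near("old_block",p,[.576,.046,.03],40)
if m is not None: print("old",fit([(p,m)],.576,.046,.012,.085,[15]))
for u,v in [(328,168),(327,232)]: print(onz(p,u,v,.042))
for u,v,z in [(389,157,.048),(405,183,.048)]: print(onz(p,u,v,z))
E
```

```text
old {'x': np.float64(0.5772), 'y': np.float64(0.0459), 'deg': np.float64(13.1), 'L': 0.085, 'iou': np.float64(0.954)}
[0.6038 0.0518 0.042 ]
[0.5491 0.0378 0.042 ]
[0.6259 0.0075 0.048 ]
[ 0.6092 -0.0118  0.048 ]
```

{"name": "move_arm", "arguments": {"rows": [[[0,0,0.03],[0,0,0]],[[0,0,0.055],[0,0,0]],[[0,0,0.075],[0,0,0]],[[0,0,0.09],[0,0,0]],[[0,0,0.1],[0,0,0]],[[0,0,0.1],[0,0,0]],[[0,0,0.1],[0,0,0]]]}}

```text
time: 3.83
tool_pos: [0.5759, 0.048, 0.0201]
tool_rot: [-3.141, 0.001, 0.262]
contact_force: [0.4, -0.2, 0.3]
width: 0.624
grasp_force: 0.0
```

{"name": "move_arm", "arguments": {"rows": [[[0,0,0],[0,0,0]],[[0,0,0],[0,0,0]],[[0,0,0],[0,0,0]],[[0,0,0],[0,0,0]],[[0,0,0],[0,0,0]],[[0,0,0],[0,0,0]]], "grip": 0}}

```text
time: 4.33
tool_pos: [0.5765, 0.048, 0.0209]
tool_rot: [3.141, -0.001, 0.262]
contact_force: [-0.0, -1.0, 2.5]
width: -0.001
grasp_force: 1.4
```

It closed on nothing, so I'll look.

```bash
python3 - <<'E'
from h import *
a=get_image("wrist")["color"];p=get_image("side");b=cv2.resize(p["color"][120:320,220:420],(400,400),interpolation=cv2.INTER_CUBIC)
cv2.imwrite("pics/c3.png",np.hstack([a[:,120:520],b])[:,:,::-1]);print(state())
E
```

```text
{'time': 4.4333, 'qpos': array([2.42753321e-02, 7.85783739e-02, 1.58070880e+00, 3.76022354e-05,
       1.48102264e+00, 1.33322678e+00]), 'qd': array([ 0.00035708, -0.00078934, -0.00041004,  0.00042895, -0.00219422,
        0.00289488]), 'tau': array([-7.31952209e-02, -4.18589759e+01, -3.85881293e+01, -3.62281222e-02,
       -1.05545511e-01, -4.12178069e-04]), 'tool_pos': array([0.57646784, 0.04802028, 0.02087205]), 'tool_rot': array([ 3.14132715e+00, -1.25562150e-03,  2.61841696e-01]), 'contact_force': array([0.21346557, 0.50277994, 3.63512653]), 'torque': array([-0.02530333,  0.09594191, -0.07839323]), 'grasp_force': 1.9105078652501106, 'width': -0.003659704552225871}
```

View pics/c3.png

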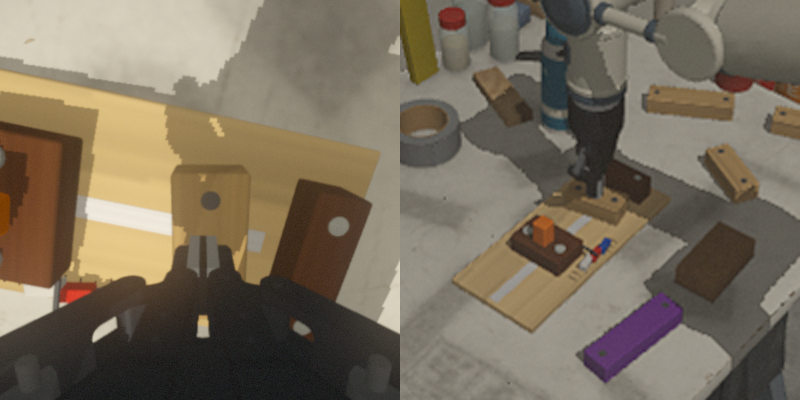

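```bash
python3 - <<'E'
from h import *
p=get_image("wrist");s=state()
for z in (.01,.021,.03,.042,.05): print(z,proj(p,[.5765,.048,z]))
E
```

```text
0.01 [324.09477924 229.44018457]
0.021 [324.17866787 236.18472915]
0.03 [324.25516924 242.33714296]
0.042 [324.37033999 251.60267773]
0.05 [324.4570412  258.58040484]
```

{"name": "move_arm", "arguments": {"rows": [[[0,0,-0.01],[0,0,0]],[[0,0,-0.02],[0,0,0]],[[0,0,-0.03],[0,0,0]],[[0,0,-0.03],[0,0,0]],[[0,0,-0.03],[0,0,0]]]}}

```text
time: 4.9
tool_pos: [0.5768, 0.048, 0.0516]
tool_rot: [3.141, -0.002, 0.262]
contact_force: [-0.4, 0.1, -0.3]
width: 0.002
grasp_force: 0.0
```

```bash
python3 - <<'E'
from h import *
p=get_image("wrist");a=p["color"];s=state();print(s["tool_pos"],s["width"],s["contact_force"])
for z in (.03,.05,.07): print(z,proj(p,[*s["tool_pos"][:2],z]))
q=get_image("side");b=cv2.resize(q["color"][180:260,280:360],(400,400),interpolation=cv2.INTER_CUBIC)
cv2.imwrite("pics/c4.png",np.hstack([a[:,120:520],b])[:,:,::-1])
E
```

```text
[0.5762723  0.04801155 0.0505519 ] -0.000815576145925727 [-0.20583486 -0.88125503 -0.20970356]
0.03 [323.73804733 224.41963005]
0.05 [323.86124837 235.98157671]
0.07 [324.01426859 250.34951921]
```

View pics/c4.png

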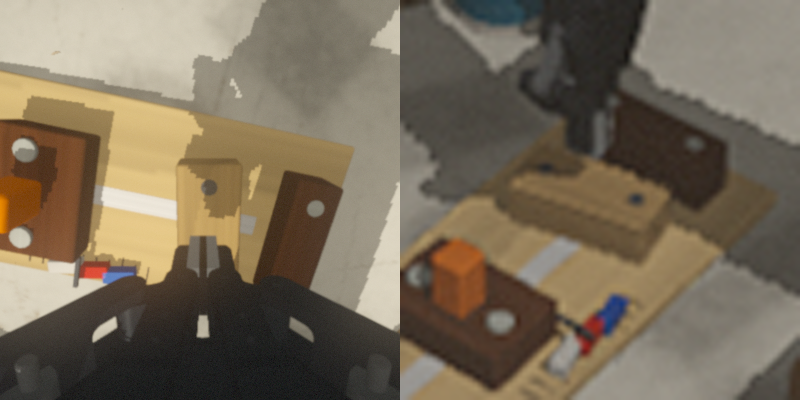

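```bash
python3 - <<'E'
from h import *
np.set_printoptions(precision=4,suppress=True)
p=get_image("wrist");q=get_image("side");s=state()
for z in (.03,.04,.05,.06,.07): print(z,proj(q,[.5763,.048,z]))
print("dots side",onz(q,280+29,180+33.6,.042),onz(q,280+47,180+40,.042))
print("dot wrist",onz(p,120+210,187,.042))
print("block edges wrist top",onz(p,120+177,200,.042),onz(p,120+241,200,.042))
for n in ("side",):
    m=near("old_block",q,[.577,.046,.03],15)
    if m is not None: print(fit([(q,m)],.577,.046,.012,.085,[0,15,30]))
E
```

```text
0.03 [317.4311 220.1291]
0.04 [317.4653 217.5481]
0.05 [317.4999 214.9428]
0.06 [317.5348 212.3129]
0.07 [317.57   209.6581]
dots side [0.6038 0.053  0.042 ] [0.5481 0.0396 0.042 ]
dot wrist [0.604  0.0519 0.042 ]
block edges wrist top [0.5912 0.069  0.042 ] [0.6011 0.0317 0.042 ]
{'x': np.float64(0.5757), 'y': np.float64(0.046), 'deg': np.float64(14.6), 'L': 0.085, 'iou': np.float64(0.956)}
```

The block didn't move: the fingertips closed over its top. The contact height and the side view both put the real tips about 20 mm above the reported TCP. I'll open, go lower with force checks, and grip again.

{"name": "move_arm", "arguments": {"rows": [[[0,0,0],[0,0,0]],[[0,0,0],[0,0,0]],[[0,0,0],[0,0,0]],[[0,0,0],[0,0,0]],[[0,0,0.02],[0,0,0]],[[0,0,0.03],[0,0,0]],[[0,0,0.04],[0,0,0]],[[0,0,0.045],[0,0,0]],[[0,0,0.045],[0,0,0]],[[0,0,0.045],[0,0,0]]], "grip": 0.62}}

```text
time: 5.98
tool_pos: [0.5759, 0.048, 0.0049]
tool_rot: [-3.141, 0.001, 0.262]
contact_force: [1.1, 0.3, -0.3]
width: 0.621
grasp_force: 0.0
```

{"name": "move_arm", "arguments": {"rows": [[[0,0,0],[0,0,0]],[[0,0,0],[0,0,0]],[[0,0,0],[0,0,0]],[[0,0,0],[0,0,0]],[[0,0,0],[0,0,0]],[[0,0,0],[0,0,0]]], "grip": 0}}

```text
time: 6.48
tool_pos: [0.5768, 0.048, 0.0063]
tool_rot: [3.141, -0.002, 0.262]
contact_force: [-1.2, -0.3, 5.4]
width: 0.455
grasp_force: 63.3
```

{"name": "move_arm", "arguments": {"rows": [[[0,0,-0.02],[0,0,0]],[[0,0,-0.04],[0,0,0]],[[0,0,-0.07],[0,0,0]],[[0.03,-0.004,-0.07],[0,0,0]],[[0.06,-0.008,-0.07],[0,0,0]],[[0.09,-0.012,-0.07],[0,0,0]],[[0.12,-0.016,-0.07],[0,0,0]],[[0.149,-0.019,-0.07],[0,0,0]],[[0.149,-0.019,-0.07],[0,0,0]],[[0.149,-0.019,-0.07],[0,0,0]]]}}

```text
time: 7.32
tool_pos: [0.7147, 0.1054, 0.0717]
tool_rot: [-3.141, 0.005, 0.263]
contact_force: [-1.0, 0.6, -0.3]
width: 0.451
grasp_force: 62.7
```

```bash
python3 - <<'E'
from h import *
q=get_image("side");w=get_image("wrist")
cv2.imwrite("pics/c5.png",np.hstack([cv2.resize(q["color"][120:280,220:380],(400,400)),w["color"][:,120:520]])[:,:,::-1])
print([(np.round(r["xyz"],3),r["score"]) for r in pinpoint("spray_can",q)[:2]])
E
```

```text
[(array([ 0.757, -0.079, -0.002]), 0.96), (array([ 0.442, -0.323, -0.002]), 0.36)]
```

View pics/c5.png

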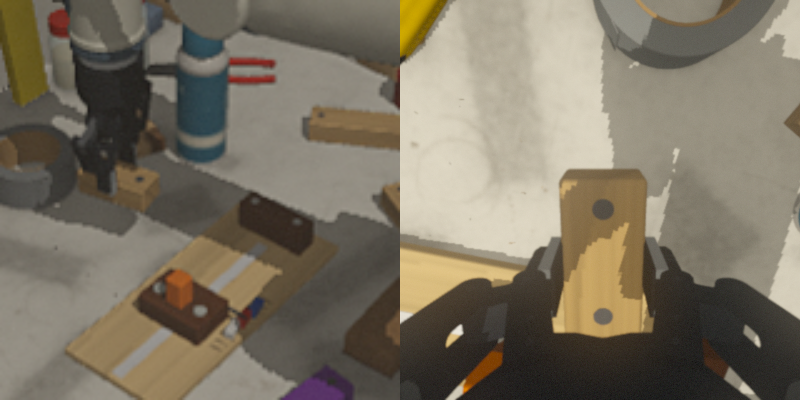

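The block is held over clear bench beyond the jig, so I'll lower it.

{"name": "move_arm", "arguments": {"rows": [[[0,0,0.03],[0,0,0]],[[0,0,0.055],[0,0,0]],[[0,0,0.07],[0,0,0]],[[0,0,0.076],[0,0,0]],[[0,0,0.078],[0,0,0]],[[0,0,0.078],[0,0,0]],[[0,0,0.078],[0,0,0]]]}}

```text
time: 8.05
tool_pos: [0.716, 0.105, -0.0006]
tool_rot: [3.141, -0.003, 0.262]
contact_force: [0.9, 0.8, -0.1]
width: 0.449
grasp_force: 62.7
```

{"name": "move_arm", "arguments": {"rows": [[[0,0,0],[0,0,0]],[[0,0,0],[0,0,0]],[[0,0,0],[0,0,0]],[[0,0,0],[0,0,0]],[[0,0,-0.02],[0,0,0]],[[0,0,-0.05],[0,0,0]],[[0,0,-0.09],[0,0,0]],[[0,0,-0.12],[0,0,0]],[[0,0,-0.12],[0,0,0]]], "grip": 0.65}}

```text
time: 8.8
tool_pos: [0.7183, 0.1053, 0.1277]
tool_rot: [3.139, -0.014, 0.262]
contact_force: [0.9, -0.2, 1.9]
width: 0.653
grasp_force: 0.0
```

```bash
python3 - <<'E'
from h import *
p=get_image("wrist");q=get_image("side")
for c,k in((p,40),(q,15)):
    m=near("old_block",c,[.715,.105,.02],k)
    if m is not None: print("old",fit([(c,m)],.715,.105,0,.085,[15]))
E
```

```text
old {'x': np.float64(0.7153), 'y': np.float64(0.1059), 'deg': np.float64(15.0), 'L': 0.085, 'iou': np.float64(0.949)}
old {'x': np.float64(0.7133), 'y': np.float64(0.1069), 'deg': np.float64(14.0), 'L': 0.085, 'iou': np.float64(0.95)}
```

Old block is flat and clear at (0.715, 0.106). Next I'll go over the fence post and open the fence.

{"name": "move_arm", "arguments": {"rows": [[[-0.03,-0.022,0],[0,0,-7]],[[-0.06,-0.044,0],[0,0,-14]],[[-0.09,-0.065,0],[0,0,-21]],[[-0.126,-0.091,0],[0,0,-28]],[[-0.126,-0.091,0],[0,0,-35]],[[-0.126,-0.091,0],[0,0,-42]],[[-0.126,-0.091,0],[0,0,-49]],[[-0.126,-0.091,0],[0,0,-56]],[[-0.126,-0.091,0],[0,0,-63]],[[-0.126,-0.091,0],[0,0,-70]],[[-0.126,-0.091,0],[0,0,-78]],[[-0.126,-0.091,0],[0,0,-78]]]}}

```text
time: 10.0
tool_pos: [0.5687, 0.16, 0.1146]
tool_rot: [-3.138, 0.001, 1.628]
contact_force: [-0.3, 0.2, -0.4]
width: 0.648
grasp_force: 0.0
```

{"name": "move_arm", "arguments": {"rows": [[[0,0,0],[0,0,0]],[[0,0,0],[0,0,0]],[[0,0,0],[0,0,0]]]}}

```text
time: 10.25
tool_pos: [0.5695, 0.1601, 0.1164]
tool_rot: [-3.141, 0.0, 1.621]
contact_force: [-0.3, 0.2, 0.1]
width: 0.649
grasp_force: 0.0
```

```bash
python3 - <<'E'
from h import *
np.set_printoptions(precision=4,suppress=True)
p=get_image("wrist");q=get_image("side");save(p,"w6.png");print(state()["tool_pos"],state()["tool_rot"])
for c in(p,q): print([(np.round(r["xyz"],4),r["score"]) for r in pinpoint("fence_post",c)[:1]])
E
```

```text
[0.5697 0.1602 0.1168] [-3.1411  0.0001  1.6217]
[(array([0.5173, 0.0963, 0.0106]), 0.68)]
[(array([0.5671, 0.1581, 0.0756]), 0.74)]
```

View pics/w6.png

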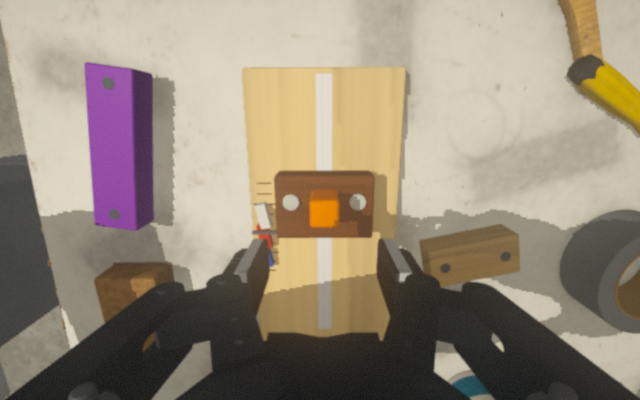

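The jig is square in the view, the post is at px (323,207), and the pointer is near the red clip at (264,237).

```bash
python3 - <<'E'
from h import *
np.set_printoptions(precision=4,suppress=True)
p=get_image("wrist");c=p["color"].astype(int)
m=((c[...,0]>200)&(c[...,1]<170)&(c[...,2]<60))
m[:150]=0;m[260:]=0;ys,xs=np.nonzero(m);print(xs.min(),xs.max(),ys.min(),ys.max())
f=lambda X:proj(p,X)
# predicted post top corners for centre
for C in [(.570,.160)]:
    for a,b in[(-1,-1),(1,-1),(1,1),(-1,1)]:
        e=np.array([-.0489,.9988]);g=np.array([-.9988,-.0489])
        P=np.array(C)+.011*(a*e+b*g);print(a,b,f([*P,.076]),f([*P,.041]))
E
```

```text
257 336 200 237
-1 -1 [338.1883 229.7026] [336.0901 214.6646]
1 -1 [338.6551 201.1204] [336.4398 189.6246]
1 1 [308.0992 201.0967] [310.0635 189.6032]
-1 1 [308.4678 229.6822] [310.3343 214.6458]
```

{"name": "move_arm", "arguments": {"rows": [[[0,0,0.03],[0,0,0]],[[0,0,0.055],[0,0,0]],[[0,0,0.075],[0,0,0]],[[0,0,0.087],[0,0,0]],[[0,0,0.092],[0,0,0]],[[0,0,0.092],[0,0,0]],[[0,0,0.092],[0,0,0]]]}}

```text
time: 11.08
tool_pos: [0.5704, 0.1603, 0.0262]
tool_rot: [3.14, -0.0, 1.623]
contact_force: [0.6, -0.0, 0.8]
width: 0.65
grasp_force: 0.0
```

{"name": "move_arm", "arguments": {"rows": [[[0,0,0],[0,0,0]],[[0,0,0],[0,0,0]],[[0,0,0],[0,0,0]],[[0,0,0],[0,0,0]],[[0,0,0],[0,0,0]],[[0,0,0],[0,0,0]]], "grip": 0}}

```text
time: 11.58
tool_pos: [0.5705, 0.1604, 0.0267]
tool_rot: [3.139, -0.0, 1.623]
contact_force: [-1.5, 0.3, 6.9]
width: 0.249
grasp_force: 60.2
```

{"name": "move_arm", "arguments": {"rows": [[[0.005,0,0],[0,0,0]],[[0.01,0,0],[0,0,0]],[[0.016,0,0],[0,0,0]],[[0.022,0,0],[0,0,0]],[[0.022,0,0],[0,0,0]],[[0.022,0,0],[0,0,0]]]}}

```text
time: 12.08
tool_pos: [0.5693, 0.1828, 0.0267]
tool_rot: [3.139, -0.001, 1.624]
contact_force: [-1.0, 1.3, 5.4]
width: 0.246
grasp_force: 60.3
```

{"name": "move_arm", "arguments": {"rows": [[[0,0,0],[0,0,0]],[[0,0,0],[0,0,0]],[[0,0,0],[0,0,0]],[[0,0,0],[0,0,0]],[[0,0,-0.03],[0,0,0]],[[0,0,-0.06],[0,0,0]],[[0,0,-0.1],[0,0,0]],[[0,0,-0.12],[0,0,0]],[[0,0,-0.12],[0,0,0]],[[0,0,-0.12],[0,0,0]]], "grip": 0.65}}

```text
time: 12.92
tool_pos: [0.5695, 0.1824, 0.147]
tool_rot: [3.138, -0.001, 1.623]
contact_force: [0.2, -0.3, -0.5]
width: 0.652
grasp_force: 0.0
```

Fence opened by 22 mm. Now over to block C.

{"name": "move_arm", "arguments": {"rows": [[[-0.03,-0.009,0],[0,0,6]],[[-0.06,-0.018,0],[0,0,12]],[[-0.09,-0.028,0],[0,0,18]],[[-0.12,-0.037,0],[0,0,24]],[[-0.155,-0.047,0],[0,0,30]],[[-0.19,-0.058,0],[0,0,36]],[[-0.225,-0.069,0],[0,0,42]],[[-0.26,-0.08,0],[0,0,48]],[[-0.295,-0.09,0],[0,0,54]],[[-0.33,-0.101,0],[0,0,60]],[[-0.365,-0.112,0],[0,0,66]],[[-0.4,-0.123,0],[0,0,72.5]]]}}

```text
time: 13.92
tool_pos: [0.4651, -0.2249, 0.1427]
tool_rot: [-3.139, 0.002, 0.353]
contact_force: [0.7, -0.2, -0.2]
width: 0.653
grasp_force: 0.0
```

```bash
python3 - <<'E'
from h import *
np.set_printoptions(precision=4,suppress=True)
p=get_image("wrist");save(p,"w7.png")
s=state();print(s["tool_pos"],s["tool_rot"])
m=near("block_120",p,[.4425,-.3205,.02],50)
if m is not None: print("C",m.sum(),fit([(p,m)],.4425,-.3205,0,None,[20]))
m=near("block_100",p,[.4745,-.145,.02],50)
if m is not None: print("B",m.sum(),fit([(p,m)],.4745,-.145,0,None,[153]))
E
```

```text
[ 0.4631 -0.2309  0.1424] [3.1408 0.0056 0.3402]
C 3133.0 {'x': np.float64(0.467), 'y': np.float64(-0.3099), 'deg': np.float64(22.2), 'L': np.float64(0.0652), 'iou': np.float64(0.878)}
B 4565.0 {'x': np.float64(0.4739), 'y': np.float64(-0.1451), 'deg': np.float64(152.8), 'L': np.float64(0.0984), 'iou': np.float64(0.963)}
```

View pics/w7.png

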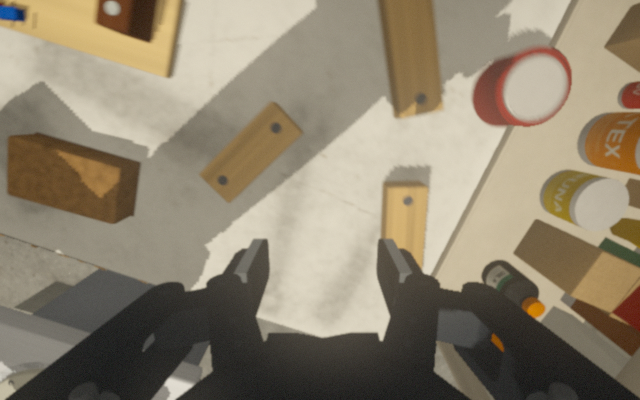

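C at px (405,220) is nearly aligned with the tool but partly hidden by the finger. B measures 0.098, so it is the 100.

```bash
python3 - <<'E'
from h import *
np.set_printoptions(precision=4,suppress=True)
p=get_image("wrist");s=state();print(s["tool_pos"],s["tool_rot"])
for u,v in [(385,183),(428,184),(384,235),(428,235),(407,201)]: print(onz(p,u,v,.03))
E
```

```text
[ 0.4657 -0.224   0.1429] [-3.1385  0.002   0.3564]
[ 0.4921 -0.2777  0.03  ]
[ 0.5055 -0.3168  0.03  ]
[ 0.4427 -0.298   0.03  ]
[ 0.4579 -0.3397  0.03  ]
[ 0.4831 -0.3049  0.03  ]
```

{"name": "move_arm", "arguments": {"rows": [[[-0.02,0.03,0],[0,0,0]],[[-0.04,0.06,0],[0,0,0]],[[-0.055,0.081,0],[0,0,0]],[[-0.055,0.081,0],[0,0,0]],[[-0.055,0.081,0.035],[0,0,0]],[[-0.055,0.081,0.07],[0,0,0]],[[-0.055,0.081,0.1],[0,0,0]],[[-0.055,0.081,0.125],[0,0,0]],[[-0.055,0.081,0.145],[0,0,0]],[[-0.055,0.081,0.155],[0,0,0]],[[-0.055,0.081,0.155],[0,0,0]],[[-0.055,0.081,0.155],[0,0,0]]]}}

```text
time: 15.12
tool_pos: [0.4439, -0.3177, -0.01]
tool_rot: [-3.141, 0.0, 0.36]
contact_force: [-0.3, -0.2, 0.1]
width: 0.651
grasp_force: 0.0
```

{"name": "move_arm", "arguments": {"rows": [[[0,0,0],[0,0,0]],[[0,0,0],[0,0,0]],[[0,0,0],[0,0,0]],[[0,0,0],[0,0,0]],[[0,0,0],[0,0,0]],[[0,0,0],[0,0,0]]], "grip": 0}}

```text
time: 15.62
tool_pos: [0.4449, -0.3196, -0.0075]
tool_rot: [3.138, -0.003, 0.358]
contact_force: [0.1, 1.0, 6.4]
width: 0.456
grasp_force: 62.6
```

{"name": "move_arm", "arguments": {"rows": [[[0,0,-0.02],[0,0,0]],[[0,0,-0.05],[0,0,0]],[[0,0,-0.08],[0,0,0]],[[0,0,-0.1],[0,0,0]],[[0,0,-0.1],[0,0,0]],[[0,0,-0.1],[0,0,0]]]}}

```text
time: 16.12
tool_pos: [0.4442, -0.3195, 0.0914]
tool_rot: [3.139, -0.002, 0.358]
contact_force: [-0.9, 0.5, -2.2]
width: 0.453
grasp_force: 61.7
```

```bash
python3 - <<'E'
from h import *
np.set_printoptions(precision=4,suppress=True)
p=get_image("wrist");q=get_image("side");s=state();print(s["tool_pos"],s["tool_rot"],s["width"])
cv2.imwrite("pics/c8.png",np.hstack([p["color"][:,120:520],cv2.resize(q["color"][100:300,220:480],(390,300))[:,:,:] if 0 else cv2.resize(q["color"][100:300,270:470],(400,400))])[:,:,::-1])
E
```

```text
[ 0.4429 -0.3184  0.0883] [-3.1394  0.0013  0.3577] 0.4531820567339986
```

View pics/c8.png

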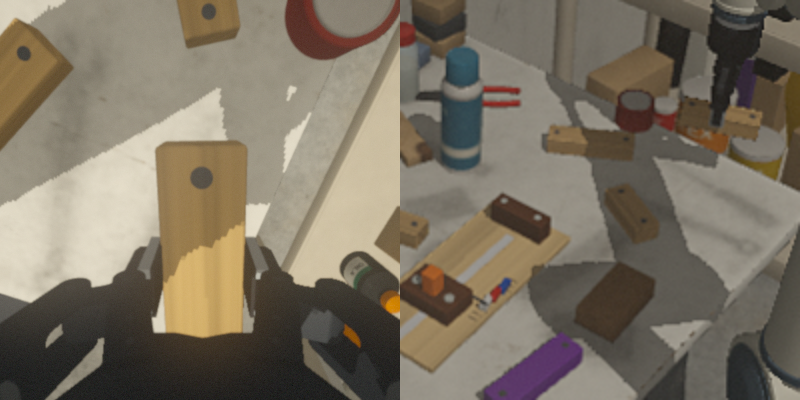

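```bash
python3 - <<'E'
from h import *
from scipy.spatial.transform import Rotation as Ro
np.set_printoptions(precision=4,suppress=True)
p=get_image("wrist");s=state();T=s["tool_pos"];Rm=Ro.from_euler("xyz",s["tool_rot"]).as_matrix();zt=T[2]+.0375
print(T,s["tool_rot"])
for u,v,z in [(322,178,zt),(277,158,zt),(366,158,zt),(280,142,zt-.03),(363,142,zt-.03),(283,330,zt),(363,330,zt)]: print(u,v,Rm.T@(onz(p,u,v,z)-T))
E
```

```text
[ 0.4426 -0.3182  0.0877] [-3.1385  0.0018  0.3577]
322 178 [ 0.0429 -0.0009 -0.0376]
277 158 [ 0.0516 -0.0201 -0.0375]
366 158 [ 0.0516  0.018  -0.0377]
280 142 [ 0.056  -0.0228 -0.0075]
363 142 [ 0.056   0.0205 -0.0077]
283 330 [-0.036  -0.0209 -0.0374]
363 330 [-0.036   0.0199 -0.0375]
```

Block C is held with its centre about 3 mm behind the TCP. Carrying it over the channel.

{"name": "move_arm", "arguments": {"rows": [[[0.022,-0.027,0],[0,0,-6]],[[0.044,-0.054,0],[0,0,-12]],[[0.066,-0.081,0],[0,0,-18]],[[0.088,-0.108,0],[0,0,-24]],[[0.11,-0.135,0],[0,0,-30]],[[0.132,-0.162,0],[0,0,-36]],[[0.154,-0.189,0],[0,0,-42]],[[0.176,-0.216,0],[0,0,-48]],[[0.198,-0.243,0],[0,0,-54]],[[0.22,-0.27,0],[0,0,-60]],[[0.242,-0.297,0],[0,0,-66]],[[0.261,-0.321,0],[0,0,-72.4]]]}}

```text
time: 17.27
tool_pos: [0.5749, 0.0754, 0.0877]
tool_rot: [-3.138, -0.0, 1.627]
contact_force: [0.7, -0.6, -1.3]
width: 0.453
grasp_force: 61.5
```

{"name": "move_arm", "arguments": {"rows": [[[0,0,0],[0,0,0]],[[0,0,0],[0,0,0]],[[0,0,0],[0,0,0]],[[0,0,0],[0,0,0]]]}}

```text
time: 17.6
tool_pos: [0.575, 0.0722, 0.089]
tool_rot: [-3.14, 0.0, 1.619]
contact_force: [-0.5, 0.5, -2.3]
width: 0.452
grasp_force: 61.7
```

```bash
python3 - <<'E'
from h import *
from scipy.spatial.transform import Rotation as Ro
np.set_printoptions(precision=4,suppress=True)
p=get_image("wrist");q=get_image("side");s=state();print(s["tool_pos"],s["tool_rot"],s["width"])
cv2.imwrite("pics/c9.png",np.hstack([p["color"][:,120:520],cv2.resize(q["color"][130:290,240:400],(400,400))])[:,:,::-1])
E
```

```text
[0.5753 0.072  0.0897] [-3.1409  0.0002  1.6192] 0.45569221878734867
```

View pics/c9.png

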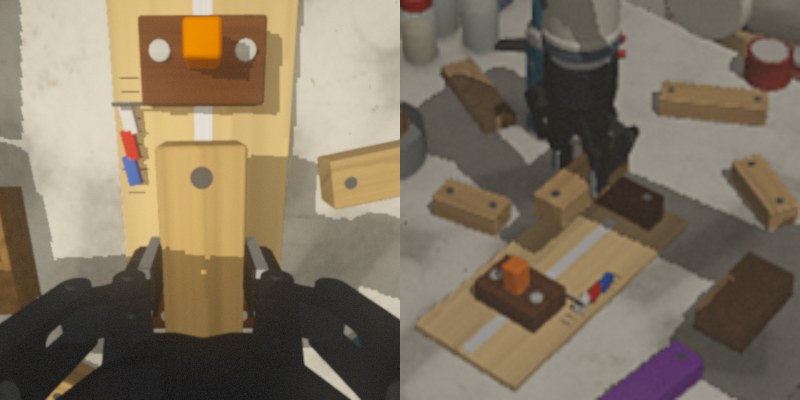

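Aligned over the channel; the fence is well clear. Lowering.

{"name": "move_arm", "arguments": {"rows": [[[0,0,0.03],[0,0,0]],[[0,0,0.055],[0,0,0]],[[0,0,0.07],[0,0,0]],[[0,0,0.08],[0,0,0]],[[0,0,0.085],[0,0,0]],[[0,0,0.085],[0,0,0]],[[0,0,0.085],[0,0,0]],[[0,0,0.085],[0,0,0]]]}}

```text
time: 18.37
tool_pos: [0.5764, 0.073, 0.0062]
tool_rot: [3.14, -0.0, 1.621]
contact_force: [0.7, 0.2, -1.3]
width: 0.452
grasp_force: 61.6
```

{"name": "move_arm", "arguments": {"rows": [[[0,0,0],[0,0,0]],[[0,0,0],[0,0,0]],[[0,0,0],[0,0,0]],[[0,0,0],[0,0,0]],[[0,0,-0.02],[0,0,0]],[[0,0,-0.05],[0,0,0]],[[0,0,-0.09],[0,0,0]],[[0,0,-0.12],[0,0,0]],[[0,0,-0.12],[0,0,0]]], "grip": 0.62}}

```text
time: 19.12
tool_pos: [0.579, 0.0735, 0.1342]
tool_rot: [3.128, -0.0, 1.621]
contact_force: [1.3, -0.5, 0.8]
width: 0.621
grasp_force: 0.0
```

{"name": "move_arm", "arguments": {"rows": [[[0.03,0,0],[0,0,0]],[[0.06,0,0],[0,0,0]],[[0.09,0,0],[0,0,0]],[[0.11,0,0],[0,0,0]],[[0.11,0,0],[0,0,0]],[[0.11,0,0],[0,0,0]]]}}

```text
time: 19.62
tool_pos: [0.5698, 0.1839, 0.1247]
tool_rot: [-3.141, 0.0, 1.624]
contact_force: [0.6, -1.1, 0.9]
width: 0.622
grasp_force: 0.0
```

```bash
python3 - <<'E'
from h import *
np.set_printoptions(precision=4,suppress=True)
p=get_image("wrist");q=get_image("side");s=state();print(s["tool_pos"],s["tool_rot"],s["width"])
m=near("block_120",q,[.576,.07,.03],15)
if m is not None: print("C",fit([(q,m)],.576,.07,.012,.12,[92]))
print([(np.round(r["xyz"],4),r["score"]) for r in pinpoint("fence_post",q)[:1]])
m=near("old_block",q,[.715,.106,.02],15)
if m is not None: print("old",fit([(q,m)],.715,.105,0,.085,[15]))
E
```

```text
[0.5701 0.1824 0.1249] [-3.1415  0.0007  1.6211] 0.6199567436757918
C {'x': np.float64(0.5746), 'y': np.float64(0.0712), 'deg': np.float64(94.5), 'L': 0.12, 'iou': np.float64(0.953)}
[(array([0.5655, 0.1825, 0.0728]), 0.73)]
old {'x': np.float64(0.7161), 'y': np.float64(0.1093), 'deg': np.float64(10.9), 'L': 0.085, 'iou': np.float64(0.821)}
```

Now grip the fence post and slide it in.

{"name": "move_arm", "arguments": {"rows": [[[0,0,0.03],[0,0,0]],[[0,0,0.06],[0,0,0]],[[0,0,0.08],[0,0,0]],[[0,0,0.094],[0,0,0]],[[0,0,0.1],[0,0,0]],[[0,0,0.1],[0,0,0]],[[0,0,0.1],[0,0,0]]]}}

```text
time: 20.45
tool_pos: [0.5707, 0.1829, 0.0262]
tool_rot: [3.14, -0.0, 1.621]
contact_force: [0.8, 0.2, 0.5]
width: 0.616
grasp_force: 0.0
```

{"name": "move_arm", "arguments": {"rows": [[[0,0,0],[0,0,0]],[[0,0,0],[0,0,0]],[[0,0,0],[0,0,0]],[[0,0,0],[0,0,0]],[[0,0,0],[0,0,0]],[[0,0,0],[0,0,0]]], "grip": 0}}

```text
time: 20.95
tool_pos: [0.5693, 0.1833, 0.0272]
tool_rot: [-3.141, -0.0, 1.622]
contact_force: [-8.0, -1.3, 7.7]
width: 0.243
grasp_force: 61.2
```

{"name": "move_arm", "arguments": {"rows": [[[-0.004,0,0],[0,0,0]],[[-0.008,0,0],[0,0,0]],[[-0.012,0,0],[0,0,0]],[[-0.016,0,0],[0,0,0]],[[-0.02,0,0],[0,0,0]],[[-0.022,0,0],[0,0,0]],[[-0.022,0,0],[0,0,0]]]}}

```text
time: 21.53
tool_pos: [0.5704, 0.1621, 0.0273]
tool_rot: [-3.141, -0.002, 1.622]
contact_force: [-8.1, 1.4, 6.4]
width: 0.251
grasp_force: 61.1
```

{"name": "move_arm", "arguments": {"rows": [[[-0.002,0,0],[0,0,0]],[[-0.004,0,0],[0,0,0]],[[-0.006,0,0],[0,0,0]],[[-0.006,0,0],[0,0,0]],[[-0.006,0,0],[0,0,0]]]}}

```text
time: 21.95
tool_pos: [0.5708, 0.1563, 0.0273]
tool_rot: [-3.141, -0.002, 1.623]
contact_force: [-8.0, 2.3, 7.9]
width: 0.247
grasp_force: 61.1
```

{"name": "move_arm", "arguments": {"rows": [[[-0.001,0,0],[0,0,0]],[[-0.001,0,0],[0,0,0]],[[-0.002,0,0],[0,0,0]],[[-0.002,0,0],[0,0,0]]]}}

```text
time: 22.28
tool_pos: [0.5708, 0.1546, 0.0272]
tool_rot: [-3.141, -0.002, 1.623]
contact_force: [-7.2, 3.3, 6.9]
width: 0.245
grasp_force: 61.1
```

{"name": "move_arm", "arguments": {"rows": [[[-0.001,0,0],[0,0,0]],[[-0.001,0,0],[0,0,0]],[[-0.001,0,0],[0,0,0]]]}}

```text
time: 22.53
tool_pos: [0.5708, 0.1546, 0.0273]
tool_rot: [-3.141, -0.004, 1.623]
contact_force: [-8.6, 6.1, 6.1]
width: 0.245
grasp_force: 61.0
```

Contact: the position has stopped and the force is rising. I'll press a little more to square the block.

{"name": "move_arm", "arguments": {"rows": [[[-0.001,0,0],[0,0,0]],[[-0.002,0,0],[0,0,0]],[[-0.002,0,0],[0,0,0]],[[-0.002,0,0],[0,0,0]]]}}

```text
time: 22.87
tool_pos: [0.5708, 0.1547, 0.0273]
tool_rot: [-3.142, -0.007, 1.624]
contact_force: [-6.8, 13.4, 6.8]
width: 0.247
grasp_force: 60.9
```

{"name": "move_arm", "arguments": {"rows": [[[-0.002,0,0],[0,0,0]],[[-0.002,0,0],[0,0,0]],[[-0.002,0,0],[0,0,0]]]}}

```text
time: 23.12
tool_pos: [0.5708, 0.1547, 0.0273]
tool_rot: [3.141, -0.011, 1.625]
contact_force: [-7.0, 20.2, 5.5]
width: 0.246
grasp_force: 60.8
```

{"name": "move_arm", "arguments": {"rows": [[[0.002,0,0],[0,0,0]],[[0.0035,0,0],[0,0,0]],[[0.0035,0,0],[0,0,0]]]}}

```text
time: 23.37
tool_pos: [0.5708, 0.1546, 0.0273]
tool_rot: [-3.141, -0.004, 1.624]
contact_force: [-8.0, 8.2, 6.1]
width: 0.248
grasp_force: 61.1
```

{"name": "move_arm", "arguments": {"rows": [[[0,0,0],[0,0,0]],[[0,0,0],[0,0,0]],[[0,0,0],[0,0,0]],[[0,0,0],[0,0,0]],[[0,0,0],[0,0,0]],[[0,0,-0.02],[0,0,0]],[[0,0,-0.05],[0,0,0]],[[0,0,-0.09],[0,0,0]],[[0,0,-0.13],[0,0,0]],[[0,0,-0.16],[0,0,0]],[[0,0,-0.16],[0,0,0]]], "grip": 0.65}}

```text
time: 24.28
tool_pos: [0.5744, 0.1519, 0.1944]
tool_rot: [3.128, -0.002, 1.621]
contact_force: [0.9, 0.1, 1.3]
width: 0.649
grasp_force: 0.0
```

{"name": "move_arm", "arguments": {"rows": [[[-0.03,0,-0.01],[0,0,0]],[[-0.06,0,-0.02],[0,0,0]],[[-0.09,0,-0.03],[0,0,0]],[[-0.12,0,-0.04],[0,0,0]],[[-0.14,0,-0.04],[0,0,0]],[[-0.14,0,-0.04],[0,0,0]],[[-0.14,0,-0.04],[0,0,0]]]}}

```text
time: 24.87
tool_pos: [0.5788, 0.0107, 0.2248]
tool_rot: [-3.141, -0.0, 1.619]
contact_force: [0.4, 0.6, -0.4]
width: 0.65
grasp_force: 0.0
```

```bash
python3 - <<'E'
from h import *
p=get_image("wrist");q=get_image("side");s=state();print(s["tool_pos"],s["width"],s["contact_force"])
m=near("block_120",p,[.576,.06,.03],40)
if m is not None: print("C",fit([(p,m)],.576,.06,.012,.12,[92]))
cv2.imwrite("pics/c10.png",np.hstack([p["color"][:,160:560],cv2.resize(q["color"][130:290,240:400],(400,400))])[:,:,::-1])
E
```

```text
[0.57860914 0.01235216 0.22447062] 0.6475216426771802 [0.11322611 0.0421317  1.03559698]
C {'x': np.float64(0.5756), 'y': np.float64(0.0608), 'deg': np.float64(93.1), 'L': 0.12, 'iou': np.float64(0.967)}
```

View pics/c10.png

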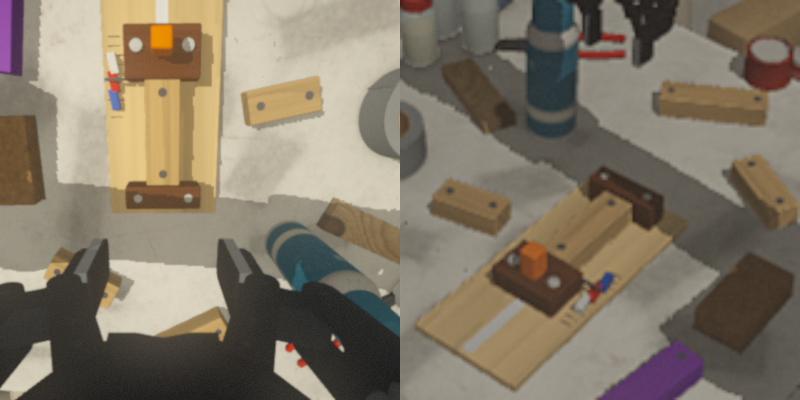

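The block lies square between stop and fence, centred at 93.1°, with the pointer on the red clip. The old block is flat and clear. Handing in.

```bash
python3 -c "
from workcell import *
print(hand_in())"
```

```text
the job is handed in; nothing more can be done
None
```

The stop jig is set and handed in at about 25 s: the 120 mm block sits snug and square between stop and fence, and the old block lies flat on the bench clear of the jig. My first grasp closed over the old block's top without moving it, because the fingertips sit about 20 mm above the reported tool point; the arm touched no other spare block or bench item, and everything is released.

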